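Pack the sampling caddy

ROBOT

A 7-joint arm with a two-finger parallel gripper is mounted at the origin on a cart in front of the work surface, level with it; the furniture and walls round the work are solid. World frame = base frame: x ahead of the robot, y to its left, z up, the work surface at z = 0. Lengths are in m, angles in rad, forces in N, time in s.
With the tool pointing down it reaches from about 0.425 to 0.875 m from the base axis. Payload 4.7 kg.
Tool frame: the origin (TCP) lies at the very end of the fingers, on their centre line; the grasp point (between the pads) lies 19 mm behind it; z points along the fingers, y is the line along which they close (so a half turn about z gives the same grasp; the last joint's range is limited). The gripper opens to 85 mm and grips with 20 to 120 N. Pads are 22 mm wide; open, the fingers measure 114 mm over their backs; the gripper's body (76 mm by 85 mm) begins 54 mm behind the grasp point. The pads swing forward as they close: fully open they stand 13 mm farther back than shut.
Start: joints at [-1.16, 0.321, -0.07, 1.45, 0.023, 1.371, -0.057], TCP at [0.251, 0.6, 0.231] pointing down, gripper open.
Joint ranges: [-2.86, 2.86], [-0.3, 2.09], [-1.38, 1.24], [0.06, 2.45], [-1.56, 4.7], [0.09, 2.05], [-2.69, 2.69]. Speed limits (rad/s): [2.57, 2.57, 3.14, 3.14, 3.14, 3.14, 3.14].

INTERFACE

Orientations are given as a rotation vector (axis times angle).
In Python, from station import robot, get_image gives the robot as it stands.
- The arm moves only by the tool play_rows, never from a script. Its argument "commands" is a list of rows, each a list of 6 numbers: the shift along the tool's x, y, z normalised to -1 to 1, where 1 is 150 mm, then the turn, a rotation vector about the tool's x, y, z normalised to -1 to 1, where 1 is 45 degrees. A call has 1 to 20 rows; each row shifts and turns the commanded pose from where the row before left it, along the tool's axes as they then stand; what a row does not reach is not made up. A row lasts 1/8 s, in which the tool goes at most 62.5 mm and 10.7 degrees, less where a joint would pass 70% of its speed; a pose out of reach is approached as far as the arm can. A call with a number of a shift or a turn outside -1 to 1 is refused whole. A call with a gripper value outside its range is refused whole. "grip" is the opening, from -1 (shut) to 1 (fully open), set as the call begins (left out, the last holds). The fingers move at their own pace and stop on an object; "newtons" is the grip in N (left out, the last holds). Time passes only in rows, so rows that do not move let the fingers close. It gives the time, the measured TCP pose, the force, the opening and the grip force at its end, in the units of the state.
- robot.state(): the state, without advancing time (a new reading comes with each control period).
- get_image(name): name is "scene" or "top" or "wrist"; returns a dict with "img" (480x640x3 uint8, red, green, blue), "fx", "fy", "cx", "cy" (pixels), "world_to_cam" (4x4, takes a point from world to camera coordinates); the wrist camera has in their place "mount" (4x4, takes a point from camera to tool coordinates, whose origin is the TCP and whose axes are the flange's). Camera axes: x right, y down, z forward; pixel columns grow to the right and rows downward; lengths in m; the calibration is good to about 2 mm. A picture is of the moment at which its call begins: read the wrist's pose just before it. There is no depth.
- robot.close_job(): hands the job in; it is judged then, once.
The state is a dict: "time": time; "joints": joint angles; "joint_velocities": joint speeds; "joint_torque": joint torques, N m; "tool_pos": TCP position; "eef_rot": TCP orientation; "force": force on the tool from outside, world axes, zero at the start; "moment": the same for the moment, N m; "width": opening from 0.0 (shut) to 1.0 (fully open); "finger_force": force on a finger pad.
Only numpy, scipy, OpenCV 4.12 (cv2) and the standard library are available. Lean on these libraries where they do the work, as an engineer would, in place of code of your own. Each camera call takes 0.05 s, during which the arm holds its last target. There are 200 camera calls.

TASK

Pack the grey sampling caddy, lowest thing first: lay the white marker with the black cap flat in the long channel, then stand the larger orange rubber stopper (wide end up) in the middle-sized compartment, then the dropper bottle with the rubber bulb in the smallest compartment, and last the smaller blue-capped bottle in the largest compartment. Everything stands upright on the caddy's floor between its dividers. Leave the look-alikes where they are: the taller blue-capped bottle, the red-capped bottle, the small orange stopper and the thin black pen.

Things in the scene. Friction and masses are not known exactly. Their poses are not given: they have to be found in the camera images.
- caddy: Shallow fixed grey tray, 147 (its x) x 208 (its y) x 12 mm high, a wire grip on each short end. Origin: centre of underside, z up. Floor, walls and dividers 3 mm thick. Insides (mm, x by y, centre in tray frame): long channel 66 x 202 at (-37.5, 0); largest compartment 72 x 80 at (34.5, 61); middle-sized 72 x 62 at (34.5, -13); smallest 72 x 54 at (34.5, -74).
- marker: White marker pen with a black cap, lying flat, about 135 mm long (along its y) and 16 mm thick, 30 g. Origin: centre of its underside as it lies, mid-length; z up.
- stopper: The larger of the two orange rubber stoppers: solid, tapered, 40 mm across at the top, about 32 mm at the foot, 30 mm high, standing wide end up. Origin: centre of its underside; z up. Best held at its top edge (the upper 15 mm).
- dropper: Small amber glass dropper bottle with black collar and orange rubber bulb, 86 mm high: body 37 mm across up to 40 mm, shoulder to 49 mm, collar 24 mm across from 49 to 62 mm, bulb 14 mm across above. All rigid; about 60 g. Origin: centre of its underside; z up.
- bottle: The smaller of the two clear bottles with blue screw caps: 104 mm high, body 54 mm across up to 58 mm, shoulder sloping in to 38 mm at 82 mm, cap 43 mm across from 82 to 104 mm; about 130 g, cap fixed. Origin: centre of its underside; z up.
- tall_bottle: Look-alike, to be left: the taller clear bottle with a blue screw cap, 142 mm high, 60 mm across. Origin: centre of its underside.
- red_cap: Look-alike, to be left: small amber bottle with a red screw cap and no rubber bulb, 92 mm high, 40 mm across. Origin: centre of its underside.
- small_stopper: Look-alike, to be left: the small orange rubber stopper, 24 mm across, 18 mm high. Origin: centre of its underside.
- thin_pen: Look-alike, to be left: thin all-black pen, 145 mm long, 12 x 9 mm, lying along its y. Origin: centre of its underside.
- blender: Fixed obstacle: the upright blender that stands on the worktop, at most 110 mm from its axis to any side, about 350 mm high. Origin: on its axis at the foot. Things stand round its front and sides; pass in front of it (lower x) when crossing from side to side.
There are look-alikes about, which are no part of the job. Leave any green or yellow look-alike of the bottle alone.

How it is judged:
On the way, in this order (a step that is already met when the one before it is completed fails the run):
1. the marker lies flat in the long channel and is let go, first of all (x of marker in the frame of caddy between -0.0705 and -0.0045 m and y of marker in the frame of caddy between -0.06 and 0.06 m and z of marker in the frame of caddy between -0.001 and 0.022 m and angle between marker's own y axis and vertical between 1.48 and 1.66 rad and angle between the y axis of marker and the y axis of caddy, either way round below 0.35 rad and contact force between the fingers and marker below 0.2 N), for 0.2 s.
2. then the large stopper stands in the middle-sized compartment, let go (x of stopper in the frame of caddy between 0.0135 and 0.0555 m and y of stopper in the frame of caddy between -0.029 and 0.003 m and z of stopper in the frame of caddy between 0 and 0.007 m and angle between stopper's own z axis and vertical below 0.1 rad and contact force between the fingers and stopper below 0.2 N), for 0.2 s.
3. then the dropper bottle stands in the smallest compartment, let go (x of dropper in the frame of caddy between 0.0145 and 0.0545 m and y of dropper in the frame of caddy between -0.085 and -0.063 m and z of dropper in the frame of caddy between 0 and 0.007 m and angle between dropper's own z axis and vertical below 0.1 rad and contact force between the fingers and dropper below 0.2 N), for 0.2 s.
4. last, the small blue-capped bottle stands in the largest compartment, let go (x of bottle in the frame of caddy between 0.0235 and 0.0455 m and y of bottle in the frame of caddy between 0.046 and 0.076 m and z of bottle in the frame of caddy between 0 and 0.007 m and angle between bottle's own z axis and vertical below 0.1 rad and contact force between the fingers and bottle below 0.2 N), for 0.2 s.
At the end, for the whole second after the job is handed in: Marker flat in the channel (middle within 60 mm of the channel's, within 20 degrees of its direction); stopper, dropper bottle and small bottle upright (6 degrees) on the floor of their own compartments; all let go and at rest; look-alikes within 30 mm of their start, the standing ones upright (all of step 1 and all of step 2 and all of step 3 and all of step 4 and linear speed of each of marker, stopper, dropper, bottle below 0.02 m/s and distance of each of tall_bottle, red_cap, small_stopper, thin_pen from where it was at the start of the episode below 0.03 m and angle between each of tall_bottle, red_cap, small_stopper's own z axis and vertical below 0.15 rad); the robot touches nothing.
It fails at once if the taller blue-capped bottle is moved more than 30 mm (distance of tall_bottle from where it was at the start of the episode above 0.03 m).
It fails at once if the red-capped bottle is moved more than 30 mm (distance of red_cap from where it was at the start of the episode above 0.03 m).
It fails at once if the small orange stopper is moved more than 30 mm (distance of small_stopper from where it was at the start of the episode above 0.03 m).
It fails at once if the thin black pen is moved more than 30 mm (distance of thin_pen from where it was at the start of the episode above 0.03 m).
It also fails if it takes over 115 s, if anything falls off the work surface, if the arm or the gripper's body presses on something with over 40 N, if the wrist force passes 120 N, or if a joint passes its speed limit or range.

## Working session

There is one attempt and no reset: what is moved stays moved. The work goes in short steps, Python scripts to look and compute and a tool call to move; the robot and the scene stay as the last step left them, time stands still between calls to the robot, and variables do not carry over. Pictures are saved under pics/ and viewed, at most 14 in all, crops included, and the job is handed in when it is done.

Besides the shell and the picture viewer there is one more tool, called after "Emit:" by a JSON object that holds its "fn" and its "kwargs", one argument or row to a line. play_rows: Moves the arm, as the interface text tells. Scaled input: -1 to 1 covers 150 mm each way for a shift and 45 degrees each way for a turn. Its arguments: {"type":"object","properties":{"commands":{"type":"array","items":{"type":"array","items":{"type":"number","minimum":-1,"maximum":1}}},"grip":{"type":"number"},"newtons":{"type":"number"}},"required":["commands"]}

```bash
ls; mkdir -p pics; python3 - <<'E'
from station import robot,get_image
import cv2,pickle
s=robot.state();print(s)
d={}
for n in("scene","top","wrist"):
    r=get_image(n);d[n]=r;cv2.imwrite(f"pics/{n}0.png",r["img"][:,:,::-1])
    print(n,{k:(v.tolist() if hasattr(v,'tolist') else v) for k,v in r.items() if k!="img"})
pickle.dump(d,open("d0.pkl","wb"))
E
```

```text
pics
{'time': 0.0, 'joints': array([-1.15990505,  0.32181469, -0.07007412,  1.45171058,  0.02257836,
        1.37082094, -0.05691862]), 'joint_velocities': array([ 6.86902684e-04, -9.40774861e-04, -1.06844806e-03,  9.58044331e-04,
        1.36483321e-05, -6.33853786e-04,  3.91442270e-04]), 'joint_torque': array([ 2.46904619e-04, -4.93598878e+01, -3.82151054e-01, -3.14323533e+01,
        1.30878371e-02,  1.15795285e-02,  1.54372408e-06]), 'tool_pos': array([0.25102732, 0.59896022, 0.23021097]), 'eef_rot': array([-6.19139687e-01, -3.07966646e+00,  3.05205331e-03]), 'force': array([-0.08951045, -0.22815975, -0.36743738]), 'moment': array([ 0.05767163,  0.03316983, -0.02221254]), 'finger_force': 0.0, 'width': 0.9992653853199315}
scene {'fx': 476.64362405417995, 'fy': 476.64362405417995, 'cx': 328.9165049238137, 'cy': 235.0928199506871, 'world_to_cam': [[0.5531138195374383, -0.8330685603476162, 0.007866155163479983, -0.31486757164079504], [-0.355529284655959, -0.24457076808496336, -0.9020998099713541, 0.1907946257912236], [0.7534348215929021, 0.49616722297898824, -0.4314557410124368, 0.79
[... 159 characters left out ...]
m': [[-0.013589673484021292, -0.9998752110900015, 0.008054999833783959, -0.06412431562230454], [-0.9952914367199909, 0.012753313223678892, -0.09608490512913745, 0.47961476442087153], [0.09597018686266218, -0.009322834844794252, -0.9953405487490211, 1.336746295305156], [0.0, 0.0, 0.0, 1.0]]}
wrist {'fx': 342.3355014545796, 'fy': 342.3355014545796, 'cx': 315.07057585072795, 'cy': 240.54189754035232, 'mount': [[0.0006526977063422139, -0.956008806622129, -0.293337238765613, 0.07507665960169825], [0.9999997831808071, 0.000649597858151307, 0.00010798592024183203, -0.00040880411702803876], [8.731575127583152e-05, -0.2933372456466324, 0.9560090233321044, -0.14211472992700028], [0.0, 0.0, 0.0, 1.0]]}
```

View pics/top0.png

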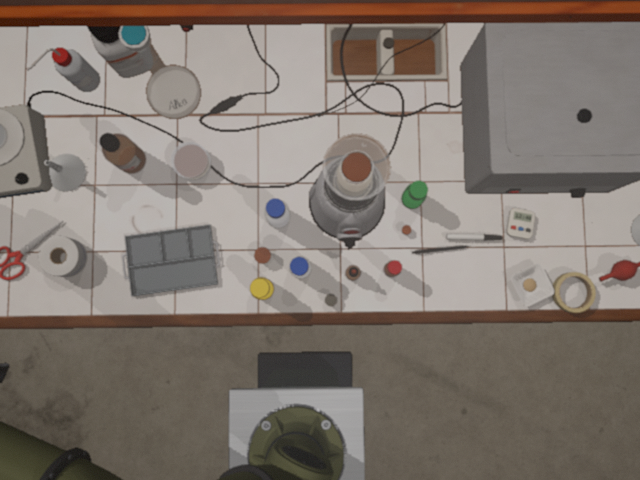

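View pics/scene0.png

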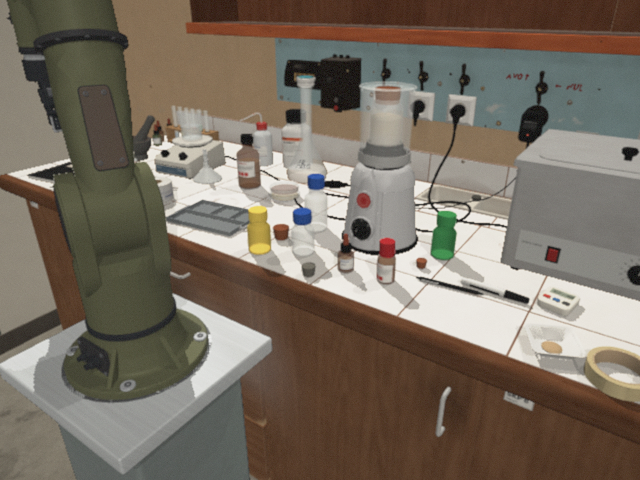

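The top view shows the caddy at about (172,261). Its channel is on the low-x side and its compartments get smaller to the right.

Candidates in the top view:
- **Blue caps:** (299,267) and (276,209). The scene view shows the back one as taller, so the bottle is (299,267).
- **Orange stoppers:** (262,255) is large and (406,229) is small. The stopper is (262,255).
- **Dropper:** (353,271), against the red cap at (393,268).
- **Pens:** the white marker with a black cap is (474,237), and the thin black pen is (440,249).

I'll measure these and check them in an enlarged crop.

```bash
cat > h.py <<'E'
import numpy as np,cv2
from scipy.spatial.transform import Rotation as R
def cast(d,u,v,z,pose=None):
    """pixel -> world point on plane z; pose=(pos,rotvec) for the wrist"""
    r=np.array([(u-d["cx"])/d["fx"],(v-d["cy"])/d["fy"],1.])
    if pose is None:
        W=np.linalg.inv(d["world_to_cam"])
    else:
        T=np.eye(4);T[:3,:3]=R.from_rotvec(pose[1]).as_matrix();T[:3,3]=pose[0];W=T@d["mount"]
    o=W[:3,3];k=W[:3,:3]@r
    return (o+k*(z-o[2])/k[2])
def proj(d,p):
    c=np.array(d["world_to_cam"])@np.r_[p,1];return c[0]/c[2]*d["fx"]+d["cx"],c[1]/c[2]*d["fy"]+d["cy"]
def blobs(img,lo,hi,amin=15,roi=None):
    m=cv2.inRange(cv2.cvtColor(img,cv2.COLOR_RGB2HSV),np.array(lo),np.array(hi))
    if roi:
        k=np.zeros_like(m);x0,y0,x1,y1=roi;k[y0:y1,x0:x1]=1;m*=k
    n,l,s,c=cv2.connectedComponentsWithStats(m)
    return [(c[i].round(1).tolist(),s[i].tolist()) for i in range(1,n) if s[i][4]>=amin],m
E
python3 - <<'E'
import pickle,cv2,numpy as np
from h import *
d=pickle.load(open("d0.pkl","rb"));t=d["top"];s=d["scene"]
for n,lo,hi in(("blue",(105,120,60),(125,255,255)),("orange/red",(0,90,40),(15,255,255)),):
    print(n,"top",blobs(t["img"],lo,hi,12,(110,190,520,310))[0]);print(n,"scene",blobs(s["img"],lo,hi,12,(160,150,560,330))[0])
a=cv2.resize(t["img"][185:310,115:315],None,fx=4,fy=4,interpolation=cv2.INTER_CUBIC)
b=cv2.resize(t["img"][215:295,340:520],None,fx=4,fy=4,interpolation=cv2.INTER_CUBIC)
cv2.imwrite("pics/a.png",a[:,:,::-1])
c=cv2.resize(s["img"][165:310,235:540],None,fx=2.6,fy=2.6,interpolation=cv2.INTER_CUBIC)
cv2.imwrite("pics/b.png",c[:,:,::-1])
for n,u,v,z in(("caddy",172,261,.012),("marker",474,237,.016),("stopper",262,255,.03),("dropper",353,271,.08),("bottle",299,267,.104),("tall",276,209,.142),("red",393,268,.092),("small",406,229,.018),("yellow",261,288,.1),("grey",331,299,.02)):print(n,cast(t,u,v,z).round(3))
E
```

```text
blue top [([275.2, 207.8], [267, 200, 17, 16, 200]), ([298.8, 265.9], [291, 258, 17, 17, 214])]
blue scene [([315.9, 181.1], [308, 174, 17, 15, 219]), ([302.0, 215.8], [294, 207, 17, 18, 247])]
orange/red top [([514.0, 191.4], [509, 190, 10, 3, 21]), ([406.3, 229.6], [403, 226, 8, 8, 54]), ([513.1, 226.9], [511, 226, 5, 3, 14]), ([350.9, 231.6], [345, 231, 12, 2, 20]), ([261.9, 254.9], [255, 248, 15, 15, 188]), ([393.5, 267.4], [386, 261, 16, 14, 176]), ([353.5, 270.7], [352, 269, 4, 4, 14])]
orange/red scene [([247.0, 159.1], [243, 158, 10, 3, 19]), ([243.2, 173.8], [239, 172, 9, 4, 19]), ([249.3, 182.3], [240, 175, 20, 13, 162]), ([363.0, 200.1], [357, 193, 13, 15, 154]), ([280.8, 231.5], [274, 224, 14, 16, 193]), ([269.2, 294.1], [168, 234, 263, 96, 10161]), ([345.4, 239.8], [343, 234, 6, 12, 59]), ([386.6, 252.8], [378, 238, 18, 27, 240]), ([552.1, 254.5], [546, 248, 13, 14, 125]), ([345.9, 253.4], [340, 252, 12, 4, 21]), ([420.9, 262.3], [417, 258, 9, 10, 79]), ([546.6, 295.5], [544, 294, 6, 4, 17])]
caddy [0.455 0.293 0.012]
marker [ 0.503 -0.435  0.016]
stopper [0.465 0.075 0.03 ]
dropper [ 0.421 -0.138  0.08 ]
bottle [ 0.431 -0.015  0.104]
tall [0.556 0.033 0.142]
red [ 0.426 -0.228  0.092]
small [ 0.525 -0.271  0.018]
yellow [0.385 0.07  0.1  ]
grey [ 0.359 -0.088  0.02 ]
```

View pics/b.png

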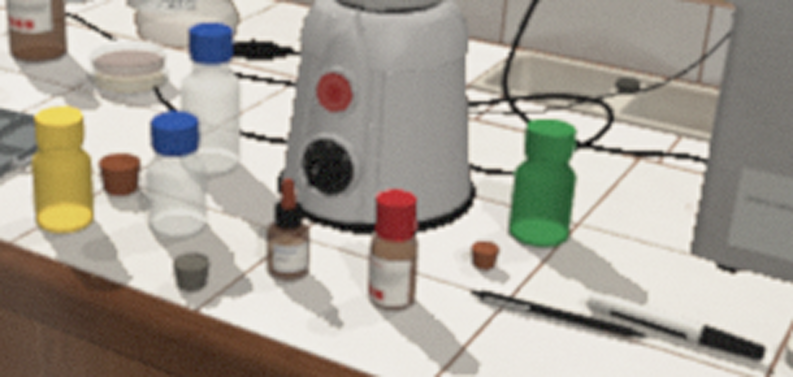

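View pics/a.png

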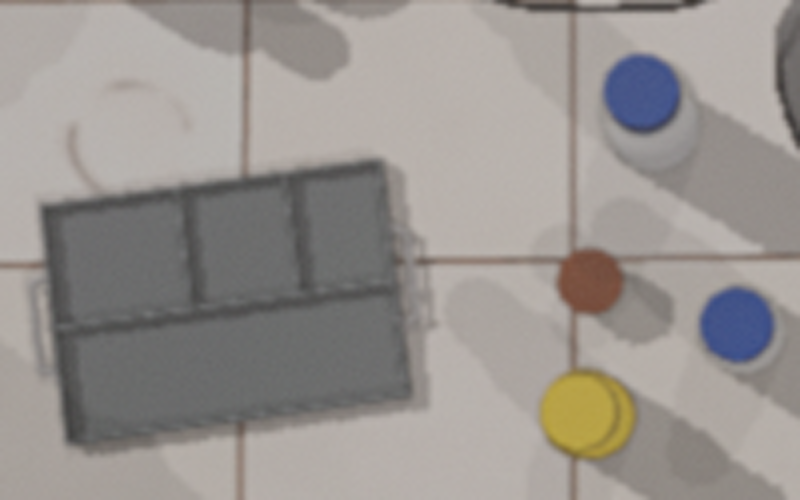

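The crops confirm the picks:
- **Small blue bottle:** in front, with the taller one behind it.
- **Stopper:** the large orange one, left of the bottle.
- **Dropper:** the one with the bulb, left of the red cap.
- **Marker:** white with a black cap, right of the thin pen.

Next I'll measure precise poses.

```bash
python3 - <<'E'
import pickle,cv2,numpy as np
from h import *
d=pickle.load(open("d0.pkl","rb"));t=d["top"];s=d["scene"]
for n,(u,v),z in(("bottle",(298.8,265.9),.104),("tall",(275.2,207.8),.142),("stopper",(261.9,254.9),.03),("small",(406.3,229.6),.018),("red",(393.5,267.4),.092),("dropper",(353.5,270.7),.086)):
    p=cast(t,u,v,z);print(n,p.round(3),"scene px of top",np.round(proj(s,p),1),"foot",np.round(proj(s,[p[0],p[1],0]),1))
C=[cast(t,115+x/4,185+y/4,.012)[:2] for x,y in((42,205),(383,160),(412,398),(70,443))]
C=np.array(C);print(C.round(4),"c",C.mean(0)); e=C[0]-C[1]+C[3]-C[2];f=C[0]-C[3]+C[1]-C[2];print("yaw of y",np.degrees(np.arctan2(-e[0],e[1])),"of x",np.degrees(np.arctan2(f[1],f[0])),np.linalg.norm(e)/2,np.linalg.norm(f)/2)
m=(cv2.cvtColor(t["img"],cv2.COLOR_RGB2GRAY)<70).astype(np.uint8);m[:225]=0;m[262:]=0;m[:,:405]=0;m[:,520:]=0
n,l,st,c=cv2.connectedComponentsWithStats(m)
for i in range(1,n):
    if st[i][4]>20:
        y,x=np.where(l==i);P=np.c_[x,y].astype(np.float32);print("dark",st[i],c[i],cv2.fitLine(P,2,0,.01,.01).ravel())
a=cv2.resize(t["img"][220:265,405:515],None,fx=7,fy=7,interpolation=cv2.INTER_CUBIC);cv2.imwrite("pics/m.png",a[:,:,::-1])
print("blender foot front",cast(s,375,249,0),cast(t,349,243,0))
E
```

```text
bottle [ 0.433 -0.015  0.104] scene px of top [301.1 211.2] foot [301.9 252.5]
tall [0.559 0.035 0.142] scene px of top [315.3 176.2] foot [315.6 228.7]
stopper [0.465 0.075 0.03 ] scene px of top [280.  226.9] foot [280.4 237.9]
small [ 0.523 -0.272  0.018] scene px of top [420.8 260.3] foot [420.1 267.4]
red [ 0.428 -0.229  0.092] scene px of top [385.  240.9] foot [382.4 280.2]
dropper [ 0.422 -0.138  0.086] scene px of top [345.2 233.7] foot [344.4 269.3]
[[0.5162 0.4052]
 [0.541  0.2002]
 [0.3971 0.1821]
 [0.373  0.3857]] c [0.45686504 0.29327943]
yaw of y 6.824005369619845 of x 7.454587404315997 0.2057629097432218 0.14478823144587913
dark [485 236  17   4  53] [492.1509434  237.24528302] [ 9.9990255e-01 -1.3961382e-02  4.9215094e+02  2.3724529e+02]
dark [415 247  49   6  74] [436.87837838 249.28378378] [ 9.9475712e-01 -1.0226548e-01  4.3687839e+02  2.4928378e+02]
blender foot front [ 0.54514552 -0.14708001  0.        ] [ 0.49430229 -0.13407876  0.        ]
```

View pics/m.png

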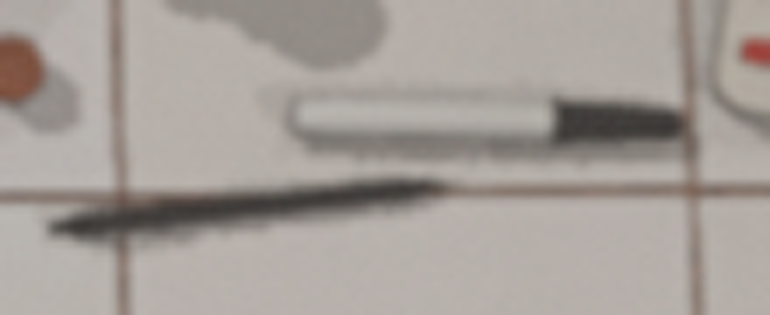

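The marker spans (446.4,236.6) to (503.3,237.6). The pen tip is at (468.3,246.4), so I'll grip 15 mm toward the cap to stay clear of it.

```bash
cat >> h.py <<'E'
def plan(targets,step=.04):
    """targets: (x,y,z,yaw deg of tool y); prints turn rows then shift rows in move units"""
    from station import robot
    s=robot.state();p=s["tool_pos"];M=R.from_rotvec(s["eef_rot"])
    print("t",round(s["time"],1),"pos",p.round(4),"yaw",np.degrees(np.arctan2(*M.as_matrix()[[1,0],1])).round(2),"w",round(s["width"],3),"ff",round(s["finger_force"],1))
    for x,y,z,a in targets:
        a=np.radians(a);T=R.from_matrix(np.c_[[-np.sin(-a)*-1*-1,np.cos(a),0],[np.cos(a),np.sin(a),0],[0,0,-1]])
        w=np.degrees((M.inv()*T).as_rotvec())/45;k=int(np.ceil(np.abs(w).max()/.22-.01)) if np.abs(w).max()>.01 else 0
        q=T.inv().apply(np.array([x,y,z])-p)/.15;n=max(1,int(np.ceil(np.linalg.norm(q)*.15/step)))
        print((x,y,z),"turn",k,"x",(w/max(k,1)).round(3)," shift",n,"x",(q/n).round(4));M=T;p=np.array([x,y,z])
def caddy(x,y):
    a=np.radians(7.1);return np.array([.4569+x*np.cos(a)-y*np.sin(a),.2933+x*np.sin(a)+y*np.cos(a)])
E
sed -i 's/\[-np.sin(-a)\*-1\*-1,np.cos(a),0\]/[-np.sin(a),np.cos(a),0]/;s/np.c_\[\[-np.sin(a),np.cos(a),0\],\(.*\),\[0,0,-1\]\])/np.c_[[-np.sin(a),np.cos(a),0],\1,[0,0,-1]])/' h.py
python3 - <<'E'
from h import *;import pickle
t=pickle.load(open("d0.pkl","rb"))["top"]
A=cast(t,446.4,236.6,.010);B=cast(t,503.3,237.6,.010);u=(A-B)/np.linalg.norm(A-B)
c=(A+B)/2;g=c-.015*u;yaw=np.degrees(np.arctan2(u[1],u[0]))-90
print(A,B,np.linalg.norm(A-B),c,g,yaw)
plan([(.44,.32,.23,0),(.45,-.1,.23,0),(g[0],g[1],.15,yaw)])
E
```

```text
[ 0.50583727 -0.37005273  0.01      ] [ 0.50164756 -0.50826287  0.01      ] 0.1382736220101637 [ 0.50374242 -0.4391578   0.01      ] [ 0.50328792 -0.45415091  0.01      ] -1.7363335046953665
t 0.1 pos [0.251  0.5991 0.2305] yaw 67.27 w 1.002 ff 0.0
(0.44, 0.32, 0.23) turn 7 x [-0.     0.     0.214]  shift 9 x [-0.2067  0.14    0.0004]
(0.45, -0.1, 0.23) turn 0 x [0. 0. 0.]  shift 11 x [-0.2545  0.0061  0.    ]
(np.float64(0.5032879151730447), np.float64(-0.4541509111328756), 0.15) turn 1 x [0.    0.    0.039]  shift 10 x [-0.2349  0.0427  0.0533]
```

Emit:
{"fn": "play_rows", "kwargs": {
  "commands": [
    [0,0,0,0,0,0.214],
    [0,0,0,0,0,0.214],
    [0,0,0,0,0,0.214],
    [0,0,0,0,0,0.214],
    [0,0,0,0,0,0.214],
    [0,0,0,0,0,0.214],
    [0,0,0,0,0,0.214],
    [-0.207,0.14,0,0,0,0],
    [-0.207,0.14,0,0,0,0],
    [-0.207,0.14,0,0,0,0],
    [-0.207,0.14,0,0,0,0],
    [-0.207,0.14,0,0,0,0],
    [-0.207,0.14,0,0,0,0],
    [-0.207,0.14,0,0,0,0],
    [-0.207,0.14,0,0,0,0],
    [-0.207,0.14,0,0,0,0],
    [0,0,0,0,0,0]
  ]
}}

```text
time: 2.28
tool_pos: [0.4417, 0.316, 0.2313]
eef_rot: [2.231, 2.211, -0.0]
force: [-1.0, 0.2, -0.0]
width: 1.001
finger_force: 0.0
```

Emit:
{"fn": "play_rows", "kwargs": {
  "commands": [
    [-0.254,0.006,0,0,0,0],
    [-0.254,0.006,0,0,0,0],
    [-0.254,0.006,0,0,0,0],
    [-0.254,0.006,0,0,0,0],
    [-0.254,0.006,0,0,0,0],
    [-0.254,0.006,0,0,0,0],
    [-0.254,0.006,0,0,0,0],
    [-0.254,0.006,0,0,0,0],
    [-0.254,0.006,0,0,0,0],
    [-0.254,0.006,0,0,0,0],
    [-0.254,0.006,0,0,0,0],
    [0,0,0,0,0,0.039]
  ],
  "grip": 0.0
}}

```text
time: 3.78
tool_pos: [0.4482, -0.1017, 0.2315]
eef_rot: [2.264, 2.178, 0.001]
force: [0.3, 0.1, 0.4]
width: 0.498
finger_force: 0.0
```

Emit:
{"fn": "play_rows", "kwargs": {
  "commands": [
    [-0.235,0.043,0.05,0,0,0],
    [-0.235,0.043,0.05,0,0,0],
    [-0.235,0.043,0.05,0,0,0],
    [-0.235,0.043,0.05,0,0,0],
    [-0.235,0.043,0.05,0,0,0],
    [-0.235,0.043,0.05,0,0,0],
    [-0.235,0.043,0.05,0,0,0],
    [-0.235,0.043,0.05,0,0,0],
    [-0.235,0.043,0.05,0,0,0],
    [-0.235,0.043,0.05,0,0,0],
    [0,0,0,0,0,0],
    [0,0,0,0,0,0]
  ]
}}

```text
time: 5.28
tool_pos: [0.5022, -0.4521, 0.1555]
eef_rot: [-2.255, -2.185, -0.002]
force: [0.8, 0.3, 0.6]
width: 0.502
finger_force: 0.0
```

```bash
python3 - <<'E'
from h import *;from station import robot,get_image
import pickle
s=robot.state();r=get_image("wrist");pickle.dump((r,s),open("w1.pkl","wb"));cv2.imwrite("pics/w1.png",r["img"][:,:,::-1])
plan([(.5033,-.4542,.03,-1.7)])
E
```

```text
t 5.3 pos [ 0.5024 -0.4519  0.156 ] yaw -1.78 w 0.499 ff 0.0
(0.5033, -0.4542, 0.03) turn 0 x [ 0.    -0.002 -0.002]  shift 4 x [-0.0038  0.0016  0.21  ]
```

View pics/w1.png

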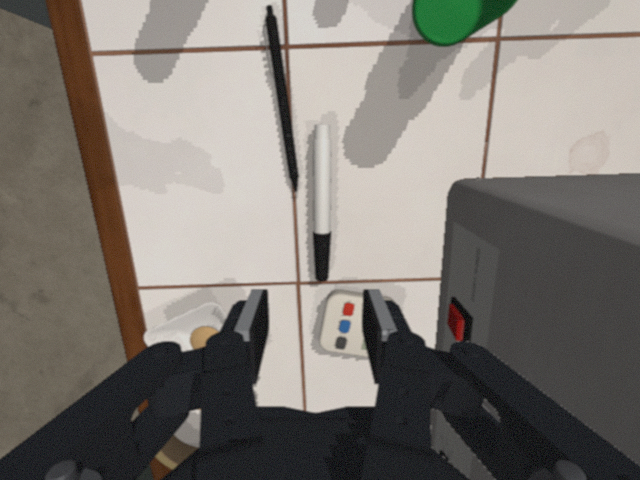

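The wrist view shows the marker from (322,125) to (321,281), with the pen tip at (294,190). The grey box edge is far right at about column 450.

```bash
python3 - <<'E'
from h import *;import pickle
r,s=pickle.load(open("w1.pkl","rb"));P=(s["tool_pos"],s["eef_rot"])
A=cast(r,322.5,125,.010,P);B=cast(r,321.5,281,.010,P);u=(A-B)/np.linalg.norm(A-B)
c=(A+B)/2;g=c-.012*u;yaw=np.degrees(np.arctan2(u[1],u[0]))-90
print(A,B,np.linalg.norm(A-B),c,g,yaw,"pen",cast(r,294,190,.005,P),"timer",cast(r,345,292,.01,P),"box",cast(r,445,200,.1,P),cast(r,440,300,.05,P))
plan([(g[0],g[1],.04,yaw),(g[0],g[1],.003,yaw)])
E
```

```text
[ 0.51031176 -0.36948216  0.01      ] [ 0.50606982 -0.50424988  0.01      ] 0.1348344642335777 [ 0.50819079 -0.43686602  0.01      ] [ 0.50781327 -0.44886008  0.01      ] -1.8028425116207956 pen [ 0.4847361  -0.42129184  0.005     ] timer [ 0.52742532 -0.51590049  0.01      ] box [ 0.57879105 -0.41572751  0.1       ] [ 0.60003407 -0.5060408   0.05      ]
t 5.3 pos [ 0.5024 -0.4519  0.156 ] yaw -1.78 w 0.499 ff 0.0
(np.float64(0.5078132664413926), np.float64(-0.4488600813781495), 0.04) turn 0 x [ 0.    -0.002  0.   ]  shift 3 x [0.0071 0.0118 0.2577]
(np.float64(0.5078132664413926), np.float64(-0.4488600813781495), 0.003) turn 0 x [0. 0. 0.]  shift 1 x [0.     0.     0.2467]
```

Emit:
{"fn": "play_rows", "kwargs": {
  "commands": [
    [0.007,0.012,0.2,0,0,0],
    [0.007,0.012,0.2,0,0,0],
    [0.007,0.012,0.2,0,0,0],
    [0,0,0.15,0,0,0],
    [0,0,0.1,0,0,0],
    [0,0,0.1,0,0,0],
    [0,0,0.06,0,0,0],
    [0,0,0,0,0,0],
    [0,0,0,0,0,0]
  ]
}}

```text
time: 6.45
tool_pos: [0.5069, -0.4516, 0.0055]
eef_rot: [2.257, 2.183, 0.0]
force: [-0.2, 0.6, -0.1]
width: 0.502
finger_force: 0.0
```

Emit:
{"fn": "play_rows", "kwargs": {
  "commands": [
    [0,0,0.013,0,0,0],
    [0,0,0,0,0,0],
    [0,0,0,0,0,0],
    [0,0,0,0,0,0],
    [0,0,0,0,0,0],
    [0,0,0,0,0,0]
  ],
  "grip": -1,
  "newtons": 40
}}

```text
time: 7.2
tool_pos: [0.507, -0.4513, 0.0033]
eef_rot: [2.257, 2.184, 0.0]
force: [-0.3, -0.4, 5.3]
width: 0.166
finger_force: 39.5
```

```bash
python3 - <<'E'
from h import *
q=caddy(-.0375,-.0125)
plan([(.507,-.452,.15,-1.8),(.44,-.25,.2,-1.8),(.44,.1,.2,-1.8),(q[0],q[1],.12,7.1),(q[0],q[1],.012,7.1)])
E
```

```text
t 7.2 pos [ 0.507  -0.4513  0.0033] yaw -1.9 w 0.166 ff 39.5
(0.507, -0.452, 0.15) turn 0 x [ 0.001  0.001 -0.002]  shift 4 x [-1.200e-03  1.000e-04 -2.445e-01]
(0.44, -0.25, 0.2) turn 0 x [0. 0. 0.]  shift 6 x [ 0.222  -0.0815 -0.0556]
(0.44, 0.1, 0.2) turn 0 x [0. 0. 0.]  shift 9 x [ 0.2591 -0.0081  0.    ]
(np.float64(0.4212325707885503), np.float64(0.27626079539866294), 0.12) turn 1 x [ 0.     0.    -0.198]  shift 5 x [0.2363 0.0042 0.1067]
(np.float64(0.4212325707885503), np.float64(0.27626079539866294), 0.012) turn 0 x [0. 0. 0.]  shift 3 x [0.   0.   0.24]
```

Emit:
{"fn": "play_rows", "kwargs": {
  "commands": [
    [0,0,-0.12,0,0,0],
    [0,0,-0.24,0,0,0],
    [0,0,-0.24,0,0,0],
    [0,0,-0.24,0,0,0],
    [0,0,-0.14,0,0,0],
    [0.222,-0.08,-0.056,0,0,0],
    [0.222,-0.08,-0.056,0,0,0],
    [0.222,-0.08,-0.056,0,0,0],
    [0.222,-0.08,-0.056,0,0,0],
    [0.222,-0.08,-0.056,0,0,0],
    [0.222,-0.08,-0.056,0,0,0]
  ]
}}

```text
time: 8.57
tool_pos: [0.4404, -0.2478, 0.2]
eef_rot: [-2.257, -2.183, 0.001]
force: [0.0, 0.7, -0.0]
width: 0.164
finger_force: 39.1
```

Emit:
{"fn": "play_rows", "kwargs": {
  "commands": [
    [0.259,-0.008,0,0,0,0],
    [0.259,-0.008,0,0,0,0],
    [0.259,-0.008,0,0,0,0],
    [0.259,-0.008,0,0,0,0],
    [0.259,-0.008,0,0,0,0],
    [0.259,-0.008,0,0,0,0],
    [0.259,-0.008,0,0,0,0],
    [0.259,-0.008,0,0,0,0],
    [0.259,-0.008,0,0,0,0],
    [0,0,0,0,0,-0.198],
    [0.2,0,0,0,0,0],
    [0.15,0,0,0,0,0],
    [0,0,0,0,0,0],
    [0,0,0,0,0,0]
  ]
}}

```text
time: 10.32
tool_pos: [0.4357, 0.1519, 0.2001]
eef_rot: [2.082, 2.352, -0.001]
force: [0.6, -0.3, 0.9]
width: 0.166
finger_force: 39.1
```

```bash
python3 - <<'E'
from h import *;from station import robot,get_image
import pickle
s=robot.state();r=get_image("wrist");pickle.dump((r,s),open("w2.pkl","wb"));cv2.imwrite("pics/w2.png",r["img"][:,:,::-1])
q=caddy(-.0375,-.0125)
plan([(q[0],q[1],.12,7.1),(q[0],q[1],.012,7.1)])
E
```

```text
t 10.4 pos [0.4358 0.1517 0.2002] yaw 6.92 w 0.17 ff 39.1
(np.float64(0.4212325707885503), np.float64(0.27626079539866294), 0.12) turn 0 x [-0.     0.001 -0.004]  shift 4 x [0.2089 0.0016 0.1336]
(np.float64(0.4212325707885503), np.float64(0.27626079539866294), 0.012) turn 0 x [0. 0. 0.]  shift 3 x [0.   0.   0.24]
```

View pics/w2.png

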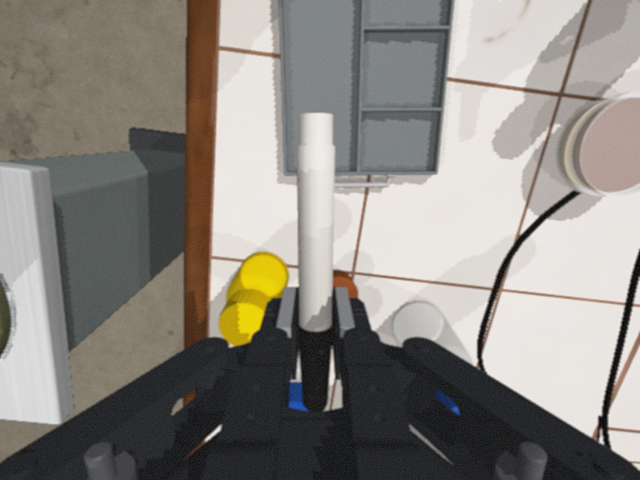

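The marker is held straight. The caddy's near corners are at (285,174) and (437,172).

```bash
python3 - <<'E'
from h import *;import pickle
r,s=pickle.load(open("w2.pkl","rb"));P=(s["tool_pos"],s["eef_rot"])
g=cv2.cvtColor(r["img"],cv2.COLOR_RGB2GRAY).astype(int)
print(g[150,270:300],g[150,425:450]);print(g[40,270:295],g[40,440:460]);print(g[160:185,340])
for u,v in((285,174),(437,172)):print(cast(r,u,v,.012,P))
print(caddy(-.0735,-.104),caddy(.0735,-.104))
E
```

```text
[232 232 233 232 233 228 216 183 170 167 168 166 154 134 129 125 119 112
 117 121 122 118 119 125 127 132 131 138 145 159] [137 128 122 108  89  89  86  90  88  82  70  69  97 122 159 194 219 220
 220 224 230 232 232 232 231]
[226 222 211 189 167 165 163 166 156 147 129 126 119 105 111 118 123 122
 119 120 126 133 131 132 135] [ 89  88  88  87  75  68  65  83 112 136 170 204 220 222 222 226 232 235
 234 233]
[132 128 130 131 131 124 121 121 117 113 109 108 119 127 127 140 158 163
 157 156 148 137 144 174 196]
[0.40196004 0.18739565 0.012     ]
[0.54514094 0.20686843 0.012     ]
[0.39681816 0.18101277] [0.54269095 0.19918219]
```

```bash
sed -i 's/\.4569+x/.459+x/;s/\.2933+x/.2955+x/' h.py; python3 - <<'E'
from h import *
q=caddy(-.0375,-.0125)
plan([(q[0],q[1],.1,7.1),(q[0],q[1],.011,7.1)])
E
```

```text
t 10.4 pos [0.4358 0.1517 0.2002] yaw 6.92 w 0.17 ff 39.1
(np.float64(0.42333257078855036), np.float64(0.2784607953986629), 0.1) turn 0 x [-0.     0.001 -0.004]  shift 5 x [0.1697 0.0044 0.1336]
(np.float64(0.42333257078855036), np.float64(0.2784607953986629), 0.011) turn 0 x [0. 0. 0.]  shift 3 x [0.     0.     0.1978]
```

Emit:
{"fn": "play_rows", "kwargs": {
  "commands": [
    [0.17,0.004,0.134,0,0,0],
    [0.17,0.004,0.134,0,0,0],
    [0.17,0.004,0.134,0,0,0],
    [0.17,0.004,0.134,0,0,0],
    [0.17,0.004,0.134,0,0,0],
    [0,0,0.15,0,0,0],
    [0,0,0.15,0,0,0],
    [0,0,0.15,0,0,0],
    [0,0,0.1,0,0,0],
    [0,0,0.04,0,0,0],
    [0,0,0,0,0,0],
    [0,0,0,0,0,0]
  ]
}}

```text
time: 11.88
tool_pos: [0.4237, 0.2803, 0.0121]
eef_rot: [2.081, 2.353, 0.002]
force: [0.0, -0.3, -0.2]
width: 0.171
finger_force: 39.1
```

Emit:
{"fn": "play_rows", "kwargs": {
  "commands": [
    [0,0,0.027,0,0,0],
    [0,0,0,0,0,0]
  ]
}}

```text
time: 12.12
tool_pos: [0.423, 0.2799, 0.0072]
eef_rot: [-2.081, -2.353, 0.0]
force: [0.9, 0.5, -0.2]
width: 0.164
finger_force: 39.1
```

Emit:
{"fn": "play_rows", "kwargs": {
  "commands": [
    [0,0,0,0,0,0],
    [0,0,0,0,0,0],
    [0,0,0,0,0,0],
    [0,0,-0.1,0,0,0],
    [0,0,-0.2,0,0,0],
    [0,0,-0.25,0,0,0],
    [0,0,-0.25,0,0,0],
    [0,0,-0.25,0,0,0],
    [0,0,0,0,0,0],
    [0,0,0,0,0,0]
  ],
  "grip": -0.35
}}

```text
time: 13.38
tool_pos: [0.4229, 0.2797, 0.1649]
eef_rot: [-2.081, -2.353, -0.0]
force: [-0.6, 0.2, -0.3]
width: 0.328
finger_force: 0.0
```

```bash
python3 - <<'E'
from h import *;from station import robot,get_image
import pickle
s=robot.state();r=get_image("wrist");t=get_image("top");pickle.dump((r,s,t),open("w3.pkl","wb"))
a=cv2.resize(t["img"][215:305,115:215],(500,450),interpolation=cv2.INTER_CUBIC)
b=cv2.resize(r["img"],(300,450)) if 0 else r["img"]
cv2.imwrite("pics/w3.png",np.hstack([cv2.resize(b,(600,450)),a[:,:200]])[:,:,::-1])
print(s["force"])
plan([(.43,.24,.2,7),(.465,.075,.12,45),(.465,.075,.009,45)])
E
```

```text
[-0.62243514  0.20913237 -0.33110033]
t 13.5 pos [0.4224 0.2794 0.1638] yaw 7.01 w 0.326 ff 0.0
(0.43, 0.24, 0.2) turn 0 x [-0.002  0.001  0.   ]  shift 2 x [-0.1333  0.0092 -0.1208]
(0.465, 0.075, 0.12) turn 4 x [ 0.     0.    -0.211]  shift 5 x [-0.1886 -0.1226  0.1067]
(0.465, 0.075, 0.009) turn 0 x [0. 0. 0.]  shift 3 x [0.     0.     0.2467]
```

View pics/w3.png

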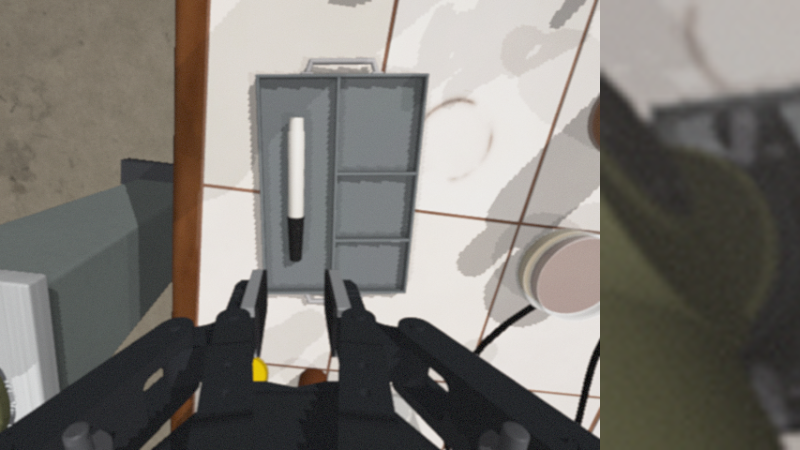

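The marker lies straight in the channel, from display (297,118) to (296,262). I'll refine the caddy pose from this view.

```bash
python3 - <<'E'
from h import *;import pickle
r,s,t=pickle.load(open("w3.pkl","rb"));P=(s["tool_pos"],s["eef_rot"])
D=np.array([(337,174),(335,241),(257,75),(428,74),(406,292)])*640/600
L=np.array([(-3,19.5),(-3,-45.5),(-73.5,104),(73.5,104),(73.5,-104)])/1000
W=np.array([cast(r,u,v,.012,P)[:2] for u,v in D])
a=L-L.mean(0);b=W-W.mean(0);th=np.arctan2((a[:,0]*b[:,1]-a[:,1]*b[:,0]).sum(),(a*b).sum())
Q=np.array([[np.cos(th),-np.sin(th)],[np.sin(th),np.cos(th)]]);c=W.mean(0)-Q@L.mean(0)
print(np.degrees(th),c,((W-(L@Q.T+c))*1000).round(1))
E
```

```text
7.5621701541525415 [0.46105287 0.2984114 ] [[ 0.8  0.2]
 [ 0.7  0. ]
 [ 1.7 -0.6]
 [-1.5 -1.6]
 [-1.7  1.9]]
```

Emit:
{"fn": "play_rows", "kwargs": {
  "commands": [
    [-0.133,0.009,-0.12,0,0,0],
    [-0.133,0.009,-0.12,0,0,0],
    [0,0,0,0,0,-0.211],
    [0,0,0,0,0,-0.211],
    [0,0,0,0,0,-0.211],
    [0,0,0,0,0,-0.211],
    [-0.189,-0.123,0.06,0,0,0],
    [-0.189,-0.123,0.06,0,0,0],
    [-0.189,-0.123,0.06,0,0,0],
    [-0.189,-0.123,0.06,0,0,0],
    [-0.189,-0.123,0.06,0,0,0],
    [0,0,0,0,0,0],
    [0,0,0,0,0,0]
  ],
  "grip": 0.4
}}

```text
time: 15.1
tool_pos: [0.466, 0.0748, 0.1567]
eef_rot: [1.204, 2.901, 0.002]
force: [-0.8, 0.4, 0.1]
width: 0.7
finger_force: 0.0
```

```bash
python3 - <<'E'
from h import *;from station import robot,get_image
import pickle
s=robot.state();r=get_image("wrist");pickle.dump((r,s),open("w4.pkl","wb"));cv2.imwrite("pics/w4.png",r["img"][:,:,::-1])
print(blobs(r["img"],(3,100,40),(13,255,255),200)[0])
for b,_ in blobs(r["img"],(3,100,40),(13,255,255),200)[0]: print(b,cast(r,*b,.03,(s["tool_pos"],s["eef_rot"])))
plan([(.465,.075,.12,45),(.465,.075,.009,45)])
E
```

```text
[([141.4, 149.9], [0, 0, 290, 345, 12645]), ([317.6, 228.6], [284, 169, 63, 85, 1838]), ([133.9, 338.6], [117, 330, 32, 19, 272]), ([136.1, 471.9], [123, 462, 24, 18, 295])]
[141.4, 149.9] [0.3269768  0.02712362 0.03      ]
[317.6, 228.6] [0.46543786 0.07794977 0.03      ]
[133.9, 338.6] [ 0.42098008 -0.11110485  0.03      ]
[136.1, 471.9] [ 0.51702261 -0.23878107  0.03      ]
t 15.2 pos [0.4659 0.0755 0.1566] yaw 45.01 w 0.704 ff 0.0
(0.465, 0.075, 0.12) turn 0 x [ 0.002 -0.     0.   ]  shift 1 x [ 0.0017 -0.0066  0.2438]
(0.465, 0.075, 0.009) turn 0 x [0. 0. 0.]  shift 3 x [0.     0.     0.2467]
```

View pics/w4.png

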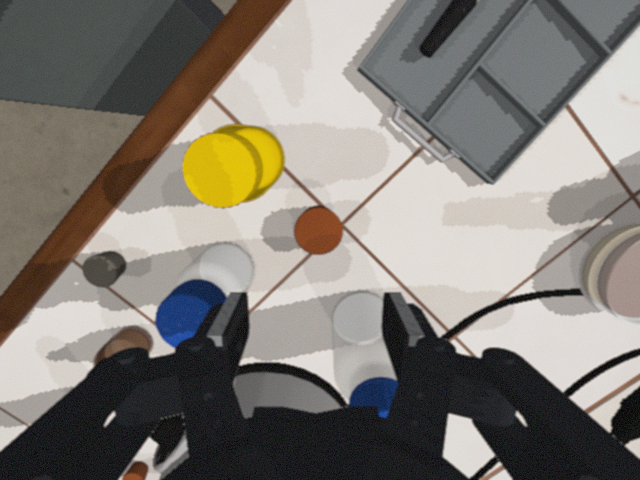

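The stopper top is at (318.5,230). The yellow bottle at (221,170) is close to where the palm would be, so I'll turn to yaw 75° for clearance.

```bash
sed -i 's/\.459+x/.460+x/;s/\.2955+x/.297+x/;s/radians(7.1)/radians(7.4)/' h.py; python3 - <<'E'
from h import *
import pickle
r,s=pickle.load(open("w4.pkl","rb"));P=(s["tool_pos"],s["eef_rot"])
print(cast(r,318.5,230,.03,P),"yellow",cast(r,221,170,.104,P),cast(r,253,160,.05,P))
plan([(.466,.077,.08,75),(.466,.077,.009,75)])
E
```

```text
[0.46679102 0.07763468 0.03      ] yellow [0.38860111 0.07733948 0.104     ] [0.39345636 0.08481512 0.05      ]
t 15.2 pos [0.4659 0.0755 0.1566] yaw 45.01 w 0.704 ff 0.0
(0.466, 0.077, 0.08) turn 4 x [ 0.     0.    -0.167]  shift 2 x [0.0009 0.0049 0.2553]
(0.466, 0.077, 0.009) turn 0 x [0. 0. 0.]  shift 2 x [0.     0.     0.2367]
```

Emit:
{"fn": "play_rows", "kwargs": {
  "commands": [
    [0,0,0,0,0,-0.167],
    [0,0,0,0,0,-0.167],
    [0,0,0,0,0,-0.167],
    [0,0,0,0,0,-0.167],
    [0.001,0.005,0.255,0,0,0],
    [0.001,0.005,0.255,0,0,0],
    [0,0,0.2,0,0,0],
    [0,0,0.15,0,0,0],
    [0,0,0.1,0,0,0],
    [0,0,0.03,0,0,0],
    [0,0,0,0,0,0],
    [0,0,0,0,0,0]
  ],
  "grip": 0.4
}}

```text
time: 16.65
tool_pos: [0.4665, 0.077, 0.008]
eef_rot: [0.408, 3.114, 0.002]
force: [-0.4, -0.1, -0.1]
width: 0.701
finger_force: 0.0
```

Emit:
{"fn": "play_rows", "kwargs": {
  "commands": [
    [0,0,0,0,0,0],
    [0,0,0,0,0,0],
    [0,0,0,0,0,0],
    [0,0,0,0,0,0],
    [0,0,0,0,0,0]
  ],
  "grip": -1,
  "newtons": 30
}}

```text
time: 17.27
tool_pos: [0.4663, 0.0769, 0.0081]
eef_rot: [0.409, 3.114, 0.002]
force: [-0.9, 0.1, 6.0]
width: 0.443
finger_force: 29.6
```

```bash
python3 - <<'E'
from h import *
q=caddy(.0345,-.013);print(q)
plan([(.466,.077,.12,75),(q[0],q[1],.12,75),(q[0],q[1],.013,75)])
E
```

```text
[0.495887   0.28855172]
t 17.3 pos [0.4663 0.0769 0.0081] yaw 75.05 w 0.443 ff 29.6
(0.466, 0.077, 0.12) turn 0 x [0.001 0.001 0.001]  shift 3 x [ 0.0008  0.     -0.2487]
(np.float64(0.49588699785772494), np.float64(0.2885517229709457), 0.12) turn 0 x [0. 0. 0.]  shift 6 x [0.0288 0.2356 0.    ]
(np.float64(0.49588699785772494), np.float64(0.2885517229709457), 0.013) turn 0 x [0. 0. 0.]  shift 3 x [0.     0.     0.2378]
```

Emit:
{"fn": "play_rows", "kwargs": {
  "commands": [
    [0,0,-0.1,0,0,0],
    [0,0,-0.25,0,0,0],
    [0,0,-0.25,0,0,0],
    [0,0,-0.14,0,0,0],
    [0.029,0.236,0,0,0,0],
    [0.029,0.236,0,0,0,0],
    [0.029,0.236,0,0,0,0],
    [0.029,0.236,0,0,0,0],
    [0.029,0.236,0,0,0,0],
    [0.029,0.236,0,0,0,0],
    [0,0,0,0,0,0],
    [0,0,0,0,0,0]
  ]
}}

```text
time: 18.77
tool_pos: [0.4955, 0.2878, 0.1187]
eef_rot: [0.409, 3.114, -0.001]
force: [0.7, -0.7, -0.6]
width: 0.447
finger_force: 30.2
```

```bash
python3 - <<'E'
from h import *
q=caddy(.0345,-.013)
plan([(q[0],q[1],.05,75),(q[0],q[1],.013,75)])
E
```

```text
t 18.8 pos [0.4955 0.2878 0.1187] yaw 75.03 w 0.447 ff 30.2
(np.float64(0.49588699785772494), np.float64(0.2885517229709457), 0.05) turn 0 x [-0.001  0.001  0.001]  shift 2 x [-0.0007  0.0028  0.229 ]
(np.float64(0.49588699785772494), np.float64(0.2885517229709457), 0.013) turn 0 x [0. 0. 0.]  shift 1 x [0.     0.     0.2467]
```

Emit:
{"fn": "play_rows", "kwargs": {
  "commands": [
    [0,0.003,0.2,0,0,0],
    [0,0.003,0.2,0,0,0],
    [0,0,0.15,0,0,0],
    [0,0,0.1,0,0,0],
    [0,0,0.053,0,0,0],
    [0,0,0,0,0,0],
    [0,0,0,0,0,0]
  ]
}}

```text
time: 19.65
tool_pos: [0.4962, 0.2898, 0.0137]
eef_rot: [0.409, 3.114, 0.002]
force: [0.4, 0.1, 0.7]
width: 0.445
finger_force: 30.2
```

Lower about 2 mm, then release and retreat.

Emit:
{"fn": "play_rows", "kwargs": {
  "commands": [
    [0,0,0.013,0,0,0],
    [0,0,0,0,0,0]
  ]
}}

```text
time: 19.9
tool_pos: [0.4958, 0.2898, 0.0112]
eef_rot: [0.408, 3.114, 0.001]
force: [0.3, 0.2, 1.2]
width: 0.445
finger_force: 30.3
```

Emit:
{"fn": "play_rows", "kwargs": {
  "commands": [
    [0,0,0,0,0,0],
    [0,0,0,0,0,0],
    [0,0,0,0,0,0],
    [0,0,-0.1,0,0,0],
    [0,0,-0.2,0,0,0],
    [0,0,-0.25,0,0,0],
    [0,0,-0.25,0,0,0],
    [0,0,-0.25,0,0,0],
    [0,0,0,0,0,0],
    [0,0,0,0,0,0]
  ],
  "grip": 0.3
}}

```text
time: 21.15
tool_pos: [0.4953, 0.2894, 0.1685]
eef_rot: [-0.409, -3.115, -0.0]
force: [-0.0, -0.3, 0.1]
width: 0.652
finger_force: 0.0
```

```bash
python3 - <<'E'
from h import *;from station import robot,get_image
import pickle
s=robot.state();r=get_image("wrist");pickle.dump((r,s),open("w5.pkl","wb"));cv2.imwrite("pics/w5.png",r["img"][:,:,::-1])
plan([(.43,.22,.2,10),(.425,-.11,.2,10),(.425,-.138,.14,10)])
E
```

```text
t 21.2 pos [0.4949 0.2892 0.1677] yaw 75.05 w 0.653 ff 0.0
(0.43, 0.22, 0.2) turn 7 x [-0.    -0.     0.207]  shift 3 x [-0.1263 -0.1687 -0.0718]
(0.425, -0.11, 0.2) turn 0 x [0. 0. 0.]  shift 9 x [-0.2401 -0.0461  0.    ]
(0.425, -0.138, 0.14) turn 0 x [0. 0. 0.]  shift 2 x [-0.0919 -0.0162  0.2   ]
```

View pics/w5.png

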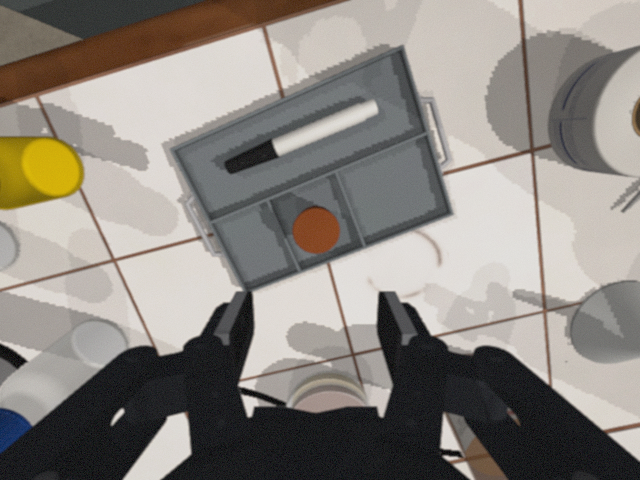

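The stopper stands centred in the middle compartment at (316,229). Next is the dropper.

Emit:
{"fn": "play_rows", "kwargs": {
  "commands": [
    [0,0,0,0,0,0.207],
    [0,0,0,0,0,0.207],
    [0,0,0,0,0,0.207],
    [0,0,0,0,0,0.207],
    [0,0,0,0,0,0.207],
    [0,0,0,0,0,0.207],
    [0,0,0,0,0,0.207],
    [-0.126,-0.169,-0.072,0,0,0],
    [-0.126,-0.169,-0.072,0,0,0],
    [-0.126,-0.169,-0.072,0,0,0],
    [-0.24,-0.046,0,0,0,0],
    [-0.24,-0.046,0,0,0,0],
    [-0.24,-0.046,0,0,0,0],
    [-0.24,-0.046,0,0,0,0],
    [-0.24,-0.046,0,0,0,0]
  ],
  "grip": 0.5
}}

```text
time: 23.08
tool_pos: [0.4262, 0.036, 0.1997]
eef_rot: [-2.022, -2.404, 0.003]
force: [0.1, 0.4, 1.3]
width: 0.752
finger_force: 0.0
```

Emit:
{"fn": "play_rows", "kwargs": {
  "commands": [
    [-0.24,-0.046,0,0,0,0],
    [-0.24,-0.046,0,0,0,0],
    [-0.24,-0.046,0,0,0,0],
    [-0.24,-0.046,0,0,0,0],
    [-0.16,-0.02,0,0,0,0],
    [0,0,0,0,0,0],
    [0,0,0,0,0,0]
  ]
}}

```text
time: 23.95
tool_pos: [0.4253, -0.1322, 0.2001]
eef_rot: [-2.021, -2.404, 0.001]
force: [-0.6, 0.3, -0.2]
width: 0.75
finger_force: 0.0
```

```bash
python3 - <<'E'
from h import *;from station import robot,get_image
import pickle
s=robot.state();r=get_image("wrist");pickle.dump((r,s),open("w6.pkl","wb"));cv2.imwrite("pics/w6.png",r["img"][:,:,::-1])
for b,_ in blobs(r["img"],(3,100,40),(13,255,255),40)[0]: print(b,_,cast(r,*b,.086,(s["tool_pos"],s["eef_rot"])))
plan([(.424,-.138,.12,10),(.424,-.138,.018,10)])
E
```

```text
[212.5, 152.7] [186, 0, 56, 337, 8128] [ 0.34055197 -0.0834323   0.086     ]
[584.4, 78.6] [581, 71, 8, 19, 41] [0.58665072 0.00955445 0.086     ]
[313.3, 214.1] [298, 204, 31, 24, 227] [ 0.42045643 -0.11565669  0.086     ]
[312.6, 235.1] [304, 226, 18, 19, 268] [ 0.42278127 -0.13222508  0.086     ]
[307.2, 310.9] [287, 292, 36, 36, 378] [ 0.4295846  -0.19798191  0.086     ]
[383.6, 348.9] [375, 338, 20, 23, 353] [ 0.50091974 -0.22275235  0.086     ]
[179.0, 454.3] [175, 439, 9, 27, 109] [ 0.33295873 -0.37257352  0.086     ]
t 24.0 pos [ 0.4254 -0.1321  0.2002] yaw 9.95 w 0.751 ff 0.0
(0.424, -0.138, 0.12) turn 0 x [-0.001 -0.    -0.001]  shift 3 x [-0.0125 -0.0054  0.1783]
(0.424, -0.138, 0.018) turn 0 x [0. 0. 0.]  shift 3 x [0.     0.     0.2267]
```

View pics/w6.png

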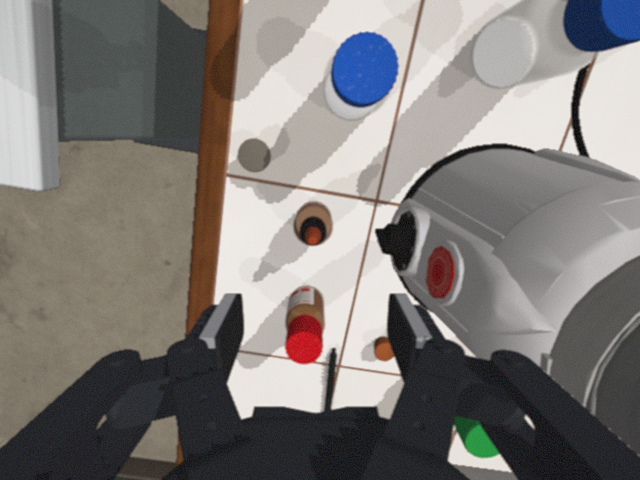

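The dropper bulb is at (313,235) with its body at (314,223). The blender knob sticks out to (377,237). I'll check clearances.

```bash
python3 - <<'E'
from h import *;import pickle
r,s=pickle.load(open("w6.pkl","rb"));P=(s["tool_pos"],s["eef_rot"])
print("bulb",cast(r,313,236,.086,P),"body",cast(r,314,224,.045,P),"bottle cap",cast(r,364.5,69,.104,P))
for z in(.06,.1,.15):print("knob",z,cast(r,377,237,z,P))
E
```

```text
bulb [ 0.42321315 -0.13289097  0.086     ] body [ 0.42393023 -0.133569    0.045     ] bottle cap [ 0.43568827 -0.01390989  0.104     ]
knob 0.06 [ 0.47865257 -0.13176844  0.06      ]
knob 0.1 [ 0.46924856 -0.1214248   0.1       ]
knob 0.15 [ 0.45749356 -0.10849524  0.15      ]
```

```bash
python3 - <<'E'
from h import *;import pickle
t=pickle.load(open("d0.pkl","rb"))["top"]
a=t["img"][236:250,335:362].sum(2)//3
for z in(.06,.1,.15):print("knob top",z,cast(t,348.5,243.5,z))
print(a)
plan([(.4235,-.133,.13,90),(.4235,-.133,.018,90)])
E
```

```text
knob top 0.06 [ 0.48678001 -0.1295676   0.06      ]
knob top 0.1 [ 0.48257134 -0.12738717  0.1       ]
knob top 0.15 [ 0.47731051 -0.12466164  0.15      ]
[[ 62  83 108 126 131 136 141 142 139 138 138 135 133 130 126 122 121 119
  119 116 118 121 120 115 107 104  92]
 [ 92  94 106 118 121 123 118 112 105 102  99  97  94  90  83  85  82  78
   80  79  84  85  89  88  88  92 102]
 [157 141 117 102  95  89  79  72  65  64  64  58  57  60  57  53  58  56
   57  53  52  56  56  56  62  78 106]
 [176 170 147 106  74  59  53  51  51  51  51  52  53  50  52  51  51  55
   53  51  52  53  56  61  80 103 131]
 [168 175 169 144 104  79  70  62  57  50  49  52  54  54  54  56  53  53
   50  54  78  98 105 112 135 152 159]
 [151 165 174 164 143 119 122 113  94  62  50  54  56  53  53  54  55  55
   48  73 127 160 166 163 168 170 166]
 [142 149 158 163 149 136 155 162 143  95  58  52  53  56  57  53  54  54
   49  81 144 177 179 175 171 168 165]
 [141 140 145 146 133 130 162 179 173 135  76  50  55  54  54  55  55  53
   47  79 144 177 180 172 166 164 164]
 [141 141 142 138 121 117 155 180 178 149
[... 168 characters left out ...]
166 165 165 166]
 [144 144 144 141 120  99 136 170 181 171 142 104  79  56  51  51  58  91
  132 158 171 178 173 166 165 165 165]
 [138 137 139 136 117  95 122 158 173 173 166 150 122  71  47  51  72 120
  157 170 171 170 162 155 154 154 154]
 [111 110 111 109  95  81 100 127 142 142 141 135 114  70  65  80  93 118
  137 139 138 135 131 127 126 127 130]
 [108 111 111 109  96  83 100 129 142 144 145 144 127 108 121 140 145 145
  146 146 145 145 145 141 139 144 149]]
t 24.0 pos [ 0.4254 -0.1321  0.2002] yaw 9.95 w 0.751 ff 0.0
(0.4235, -0.133, 0.13) turn 9 x [-0.    -0.    -0.198]  shift 2 x [ 0.0063 -0.0032  0.2341]
(0.4235, -0.133, 0.018) turn 0 x [0. 0. 0.]  shift 3 x [0.     0.     0.2489]
```

Emit:
{"fn": "play_rows", "kwargs": {
  "commands": [
    [0,0,0,0,0,-0.198],
    [0,0,0,0,0,-0.198],
    [0,0,0,0,0,-0.198],
    [0,0,0,0,0,-0.198],
    [0,0,0,0,0,-0.198],
    [0,0,0,0,0,-0.198],
    [0,0,0,0,0,-0.198],
    [0,0,0,0,0,-0.198],
    [0,0,0,0,0,-0.198],
    [0.006,-0.003,0.2,0,0,0],
    [0.006,-0.003,0.2,0,0,0],
    [0,0,0,0,0,0],
    [0,0,0,0,0,0]
  ],
  "grip": 0.4
}}

```text
time: 25.62
tool_pos: [0.4246, -0.1337, 0.1416]
eef_rot: [-0.003, 3.141, -0.0]
force: [0.4, -0.7, 0.8]
width: 0.702
finger_force: 0.0
```

```bash
python3 - <<'E'
from h import *
plan([(.4235,-.133,.1,90),(.4235,-.133,.018,90)])
E
```

```text
t 25.6 pos [ 0.4246 -0.1337  0.1416] yaw 90.11 w 0.702 ff 0.0
(0.4235, -0.133, 0.1) turn 0 x [-0.     0.001  0.002]  shift 2 x [0.0035 0.0024 0.1386]
(0.4235, -0.133, 0.018) turn 0 x [0. 0. 0.]  shift 3 x [0.     0.     0.1822]
```

Emit:
{"fn": "play_rows", "kwargs": {
  "commands": [
    [0.003,0.003,0.14,0,0,0],
    [0.003,0.003,0.14,0,0,0],
    [0,0,0.14,0,0,0],
    [0,0,0.14,0,0,0],
    [0,0,0.12,0,0,0],
    [0,0,0.1,0,0,0],
    [0,0,0.045,0,0,0],
    [0,0,0,0,0,0],
    [0,0,0,0,0,0]
  ]
}}

```text
time: 26.75
tool_pos: [0.4238, -0.1333, 0.0177]
eef_rot: [-0.001, 3.14, 0.001]
force: [-0.3, -0.2, -0.1]
width: 0.696
finger_force: 0.0
```

Emit:
{"fn": "play_rows", "kwargs": {
  "commands": [
    [0,0,0,0,0,0],
    [0,0,0,0,0,0],
    [0,0,0,0,0,0],
    [0,0,0,0,0,0],
    [0,0,0,0,0,0]
  ],
  "grip": -1,
  "newtons": 30
}}

```text
time: 27.38
tool_pos: [0.4237, -0.1333, 0.0177]
eef_rot: [-0.001, 3.141, 0.001]
force: [-0.5, -0.0, 5.6]
width: 0.413
finger_force: 29.6
```

```bash
python3 - <<'E'
from h import *
q=caddy(.0345,-.074);print(q)
plan([(.424,-.133,.2,90),(.432,-.1,.2,7.4),(.435,.1,.2,7.4),(q[0],q[1],.14,7.4),(q[0],q[1],.021,7.4)])
E
```

```text
[0.50374353 0.22805978]
t 27.4 pos [ 0.4237 -0.1333  0.0177] yaw 90.04 w 0.413 ff 29.6
(0.424, -0.133, 0.2) turn 0 x [0.001 0.001 0.001]  shift 5 x [-0.0005  0.0004 -0.2431]
(0.432, -0.1, 0.2) turn 9 x [0.    0.    0.204]  shift 1 x [0.2113 0.0812 0.    ]
(0.435, 0.1, 0.2) turn 0 x [0. 0. 0.]  shift 6 x [0.2199 0.0319 0.    ]
(np.float64(0.5037435292489563), np.float64(0.22805978206557723), 0.14) turn 0 x [0. 0. 0.]  shift 4 x [0.1969 0.1411 0.1   ]
(np.float64(0.5037435292489563), np.float64(0.22805978206557723), 0.021) turn 0 x [0. 0. 0.]  shift 3 x [0.     0.     0.2644]
```

Emit:
{"fn": "play_rows", "kwargs": {
  "commands": [
    [0,0,-0.1,0,0,0],
    [0,0,-0.25,0,0,0],
    [0,0,-0.25,0,0,0],
    [0,0,-0.25,0,0,0],
    [0,0,-0.25,0,0,0],
    [0,0,-0.12,0,0,0],
    [0,0,0,0,0,0.204],
    [0,0,0,0,0,0.204],
    [0,0,0,0,0,0.204],
    [0,0,0,0,0,0.204],
    [0,0,0,0,0,0.204],
    [0,0,0,0,0,0.204],
    [0,0,0,0,0,0.204],
    [0,0,0,0,0,0.204],
    [0,0,0,0,0,0.204]
  ]
}}

```text
time: 29.25
tool_pos: [0.4227, -0.1334, 0.1998]
eef_rot: [-2.079, -2.354, -0.0]
force: [-0.3, 0.0, -1.5]
width: 0.41
finger_force: 30.5
```

Emit:
{"fn": "play_rows", "kwargs": {
  "commands": [
    [0.211,0.081,0,0,0,0],
    [0.22,0.032,0,0,0,0],
    [0.22,0.032,0,0,0,0],
    [0.22,0.032,0,0,0,0],
    [0.22,0.032,0,0,0,0],
    [0.22,0.032,0,0,0,0],
    [0.22,0.032,0,0,0,0],
    [0.197,0.141,0.1,0,0,0],
    [0.197,0.141,0.1,0,0,0],
    [0.197,0.141,0.1,0,0,0],
    [0.197,0.141,0.1,0,0,0],
    [0,0,0,0,0,0],
    [0,0,0,0,0,0]
  ]
}}

```text
time: 30.88
tool_pos: [0.5024, 0.2269, 0.1398]
eef_rot: [2.073, 2.36, -0.002]
force: [-0.3, -0.7, -1.4]
width: 0.415
finger_force: 30.5
```

```bash
python3 - <<'E'
from h import *
q=caddy(.0345,-.074)
plan([(q[0],q[1],.06,7.4),(q[0],q[1],.021,7.4)])
E
```

```text
t 30.9 pos [0.5024 0.2269 0.1398] yaw 7.39 w 0.415 ff 30.5
(np.float64(0.5037435292489563), np.float64(0.22805978206557723), 0.06) turn 0 x [-0.001  0.001 -0.   ]  shift 2 x [0.0033 0.005  0.2661]
(np.float64(0.5037435292489563), np.float64(0.22805978206557723), 0.021) turn 0 x [0. 0. 0.]  shift 1 x [0.   0.   0.26]
```

Emit:
{"fn": "play_rows", "kwargs": {
  "commands": [
    [0.003,0.005,0.2,0,0,0],
    [0.003,0.005,0.2,0,0,0],
    [0,0,0.15,0,0,0],
    [0,0,0.1,0,0,0],
    [0,0,0.08,0,0,0],
    [0,0,0.05,0,0,0],
    [0,0,0,0,0,0],
    [0,0,0,0,0,0]
  ]
}}

```text
time: 31.88
tool_pos: [0.5045, 0.2291, 0.0236]
eef_rot: [2.073, 2.36, 0.002]
force: [0.3, -0.5, -1.4]
width: 0.412
finger_force: 30.5
```

Emit:
{"fn": "play_rows", "kwargs": {
  "commands": [
    [0,0,0.018,0,0,0],
    [0,0,0,0,0,0]
  ]
}}

```text
time: 32.12
tool_pos: [0.5045, 0.2292, 0.0208]
eef_rot: [2.073, 2.36, 0.002]
force: [-0.5, -0.1, 0.4]
width: 0.413
finger_force: 30.7
```

Emit:
{"fn": "play_rows", "kwargs": {
  "commands": [
    [0,0,0,0,0,0],
    [0,0,0,0,0,0],
    [0,0,0,0,0,0],
    [0,0,-0.1,0,0,0],
    [0,0,-0.2,0,0,0],
    [0,0,-0.25,0,0,0],
    [0,0,-0.25,0,0,0],
    [0,0,-0.25,0,0,0],
    [0,0,-0.15,0,0,0],
    [0,0,0,0,0,0],
    [0,0,0,0,0,0]
  ],
  "grip": 0.3
}}

```text
time: 33.5
tool_pos: [0.5035, 0.2286, 0.1998]
eef_rot: [-2.073, -2.36, 0.001]
force: [0.4, 0.2, -0.6]
width: 0.654
finger_force: 0.0
```

```bash
python3 - <<'E'
from h import *;from station import robot,get_image
import pickle
s=robot.state();r=get_image("wrist");pickle.dump((r,s),open("w7.pkl","wb"));cv2.imwrite("pics/w7.png",r["img"][:,:,::-1])
plan([(.44,.15,.21,7.4),(.4345,-.0145,.2,7.4),(.4345,-.0145,.073,7.4)])
E
```

```text
t 33.5 pos [0.5033 0.2285 0.1993] yaw 7.42 w 0.649 ff 0.0
(0.44, 0.15, 0.21) turn 0 x [-0.002  0.001  0.   ]  shift 3 x [-0.155  -0.1619 -0.0238]
(0.4345, -0.0145, 0.2) turn 0 x [0. 0. 0.]  shift 5 x [-0.2166 -0.0355  0.0133]
(0.4345, -0.0145, 0.073) turn 0 x [0. 0. 0.]  shift 4 x [0.     0.     0.2117]
```

View pics/w7.png

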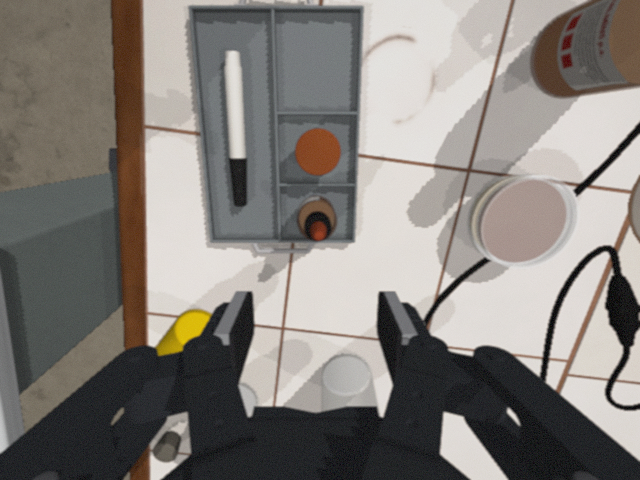

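The dropper stands in its compartment at (318,218). Last is the small blue-capped bottle.

Emit:
{"fn": "play_rows", "kwargs": {
  "commands": [
    [-0.155,-0.162,-0.024,0,0,0],
    [-0.155,-0.162,-0.024,0,0,0],
    [-0.155,-0.162,-0.024,0,0,0],
    [-0.216,-0.035,0.013,0,0,0],
    [-0.216,-0.035,0.013,0,0,0],
    [-0.216,-0.035,0.013,0,0,0],
    [-0.216,-0.035,0.013,0,0,0],
    [-0.216,-0.035,0.013,0,0,0],
    [0,0,0,0,0,0],
    [0,0,0,0,0,0]
  ],
  "grip": 0.6
}}

```text
time: 34.8
tool_pos: [0.4351, -0.0131, 0.2007]
eef_rot: [-2.072, -2.36, 0.001]
force: [-0.8, -0.1, -0.3]
width: 0.8
finger_force: 0.0
```

```bash
python3 - <<'E'
from h import *;from station import robot,get_image
s=robot.state();r=get_image("wrist")
for b,k in blobs(r["img"],(105,120,60),(125,255,255),300)[0]: print(b,k,cast(r,*b,.100,(s["tool_pos"],s["eef_rot"])))
plan([(.435,-.014,.12,7.4),(.435,-.014,.073,7.4)])
E
```

```text
[528.3, 203.1] [484, 168, 89, 74, 4943] [0.58255273 0.03471237 0.1       ]
[317.1, 238.4] [290, 209, 55, 59, 2547] [ 0.43588132 -0.01126095  0.1       ]
t 34.9 pos [ 0.4352 -0.0128  0.2008] yaw 7.49 w 0.801 ff 0.0
(0.435, -0.014, 0.12) turn 0 x [-0.001  0.     0.002]  shift 3 x [-0.0025 -0.0008  0.1796]
(0.435, -0.014, 0.073) turn 0 x [0. 0. 0.]  shift 2 x [0.     0.     0.1567]
```

Emit:
{"fn": "play_rows", "kwargs": {
  "commands": [
    [0,0,0.18,0,0,0],
    [0,0,0.18,0,0,0],
    [0,0,0.18,0,0,0],
    [0,0,0.13,0,0,0],
    [0,0,0.1,0,0,0],
    [0,0,0.08,0,0,0],
    [0,0,0,0,0,0],
    [0,0,0,0,0,0]
  ]
}}

```text
time: 35.85
tool_pos: [0.4361, -0.0137, 0.0743]
eef_rot: [2.073, 2.36, 0.001]
force: [-0.3, 0.5, 0.1]
width: 0.799
finger_force: 0.0
```

Emit:
{"fn": "play_rows", "kwargs": {
  "commands": [
    [0,0,0,0,0,0],
    [0,0,0,0,0,0],
    [0,0,0,0,0,0],
    [0,0,0,0,0,0],
    [0,0,0,0,0,0]
  ],
  "grip": -1,
  "newtons": 45
}}

```text
time: 36.48
tool_pos: [0.4364, -0.0136, 0.0747]
eef_rot: [2.073, 2.36, 0.002]
force: [-0.3, 0.4, 6.3]
width: 0.485
finger_force: 45.5
```

```bash
python3 - <<'E'
from h import *
q=caddy(.0345,.061);print(q)
plan([(.435,-.013,.25,7.4),(.43,.17,.25,7.4),(q[0],q[1],.2,7.4),(q[0],q[1],.076,7.4)])
E
```

```text
[0.48635612 0.36193539]
t 36.5 pos [ 0.4364 -0.0136  0.0747] yaw 7.41 w 0.485 ff 45.5
(0.435, -0.013, 0.25) turn 0 x [ 0.002 -0.001  0.   ]  shift 5 x [ 0.0011 -0.0017 -0.2338]
(0.43, 0.17, 0.25) turn 0 x [0. 0. 0.]  shift 5 x [0.2428 0.0248 0.    ]
(np.float64(0.4863561237109853), np.float64(0.36193538898729444), 0.2) turn 0 x [0. 0. 0.]  shift 6 x [0.2034 0.0896 0.0556]
(np.float64(0.4863561237109853), np.float64(0.36193538898729444), 0.076) turn 0 x [0. 0. 0.]  shift 4 x [0.     0.     0.2067]
```

Emit:
{"fn": "play_rows", "kwargs": {
  "commands": [
    [0,0,-0.1,0,0,0],
    [0,0,-0.2,0,0,0],
    [0,0,-0.23,0,0,0],
    [0,0,-0.23,0,0,0],
    [0,0,-0.23,0,0,0],
    [0,0,-0.15,0,0,0],
    [0.242,0.025,0,0,0,0],
    [0.242,0.025,0,0,0,0],
    [0.242,0.025,0,0,0,0],
    [0.242,0.025,0,0,0,0],
    [0.242,0.025,0,0,0,0],
    [0.203,0.09,0.05,0,0,0],
    [0.203,0.09,0.05,0,0,0],
    [0.203,0.09,0.05,0,0,0],
    [0.203,0.09,0.05,0,0,0],
    [0.203,0.09,0.05,0,0,0],
    [0.203,0.09,0.05,0,0,0],
    [0,0,0,0,0,0],
    [0,0,0,0,0,0]
  ]
}}

```text
time: 38.85
tool_pos: [0.4874, 0.3593, 0.1999]
eef_rot: [2.073, 2.359, -0.002]
force: [-0.1, -0.7, -1.3]
width: 0.483
finger_force: 46.1
```

```bash
python3 - <<'E'
from h import *
q=caddy(.0345,.061)
plan([(q[0],q[1],.1,7.4),(q[0],q[1],.078,7.4)])
E
```

```text
t 38.9 pos [0.4874 0.3593 0.1999] yaw 7.39 w 0.483 ff 46.1
(np.float64(0.4863561237109853), np.float64(0.36193538898729444), 0.1) turn 0 x [-0.     0.002 -0.   ]  shift 3 x [ 0.0061 -0.0015  0.2221]
(np.float64(0.4863561237109853), np.float64(0.36193538898729444), 0.078) turn 0 x [0. 0. 0.]  shift 1 x [0.     0.     0.1467]
```

Emit:
{"fn": "play_rows", "kwargs": {
  "commands": [
    [0.006,-0.001,0.2,0,0,0],
    [0.006,-0.001,0.2,0,0,0],
    [0.006,-0.001,0.2,0,0,0],
    [0,0,0.1,0,0,0],
    [0,0,0.07,0,0,0],
    [0,0,0.03,0,0,0],
    [0,0,0,0,0,0],
    [0,0,0,0,0,0]
  ]
}}

```text
time: 39.85
tool_pos: [0.4872, 0.3633, 0.0807]
eef_rot: [2.073, 2.36, 0.002]
force: [-0.4, -0.4, -2.1]
width: 0.481
finger_force: 46.1
```

Emit:
{"fn": "play_rows", "kwargs": {
  "commands": [
    [0,0,0.018,0,0,0],
    [0,0,0,0,0,0]
  ]
}}

```text
time: 40.1
tool_pos: [0.4872, 0.3632, 0.0778]
eef_rot: [2.073, 2.36, 0.002]
force: [0.0, 0.4, 0.8]
width: 0.481
finger_force: 46.3
```

Emit:
{"fn": "play_rows", "kwargs": {
  "commands": [
    [0,0,0,0,0,0],
    [0,0,0,0,0,0],
    [0,0,0,0,0,0],
    [0,0,-0.1,0,0,0],
    [0,0,-0.2,0,0,0],
    [0,0,-0.25,0,0,0],
    [0,0,-0.25,0,0,0],
    [0,0,-0.25,0,0,0],
    [-0.2,0,-0.15,0,0,0],
    [-0.2,0,0,0,0,0],
    [-0.2,0,0,0,0,0],
    [0,0,0,0,0,0],
    [0,0,0,0,0,0]
  ],
  "grip": 0.5
}}

```text
time: 41.72
tool_pos: [0.4981, 0.2746, 0.258]
eef_rot: [-2.072, -2.361, -0.003]
force: [-0.2, 0.9, 0.7]
width: 0.748
finger_force: 0.0
```

```bash
python3 - <<'E'
from h import *;from station import robot,get_image
r=get_image("wrist");s=get_image("scene")
c=cv2.resize(s["img"][150:300,150:540],(780,300),interpolation=cv2.INTER_CUBIC)
w=cv2.resize(r["img"],(400,300));o=np.zeros((600,780,3),np.uint8);o[:300]=c;o[300:,:400]=w
cv2.imwrite("pics/f.png",o[:,:,::-1])
E
```

```text
(no output)
```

View pics/f.png

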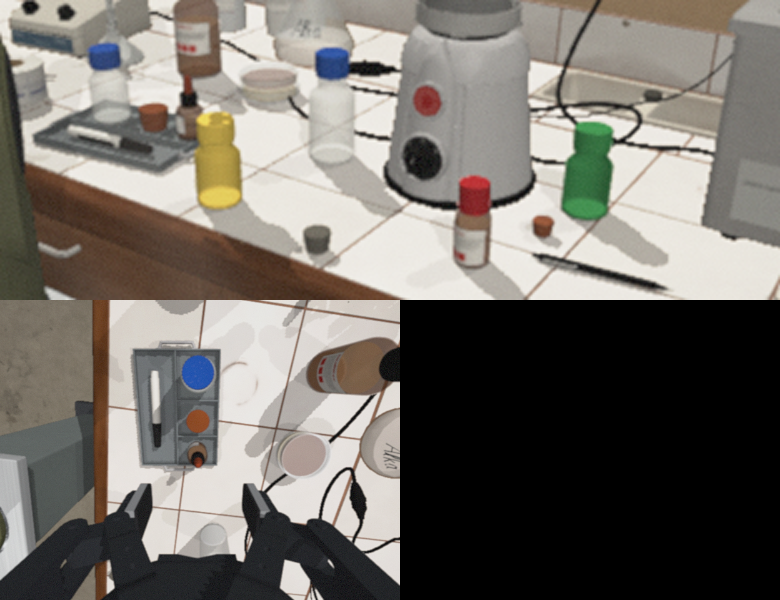

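All four items stand in their own compartments: the blue cap at (198,372), stopper (198,420), dropper (197,455) and marker (156,408). The look-alikes haven't moved and the arm is clear, so I'll hand it in.

```bash
python3 -c "
from station import robot
print(robot.close_job())"
```

```text
the job is handed in; nothing more can be done
None
```

The caddy is packed in the order asked (marker, large stopper, dropper bottle, small blue-capped bottle), the look-alikes look undisturbed in the last pictures, and I handed the job in at about 42 s; no verdict came back.

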